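# Push a used dip tub through the waste unit's spring flap

### The arm

A 7-joint arm with a two-finger parallel gripper is mounted at the origin on the work surface. World frame = base frame: x ahead of the robot, y to its left, z up, the work surface at z = 0. Lengths are in m, angles in rad, forces in N, time in s.
With the tool pointing down it reaches from about 0.425 to 0.875 m from the base axis. Payload 4.7 kg.
Tool frame: the origin (TCP) lies midway between the tips of the shut fingers; the grasp point (between the pads) lies 19 mm behind it; z points along the fingers, x is the direction in which the jaws open and shut, and the axes are right-handed (so a half turn about z gives the same grasp; the last joint's range is limited). The gripper opens to 87 mm and grips with 3 to 60 N. Pads are 19 mm wide; open, the fingers measure 117 mm over their backs; the gripper's body (75 mm by 190 mm) begins 51 mm behind the grasp point.
Start: joints at [1.192, 0.321, -0.07, 1.45, 0.023, 1.371, -0.057], TCP at [0.249, -0.601, 0.223] pointing down, gripper open.
Joint ranges: [-2.86, 2.86], [-0.3, 2.09], [-1.38, 1.24], [0.06, 2.45], [-1.56, 4.7], [0.09, 2.05], [-2.69, 2.69]. Speed limits (rad/s): [2.57, 2.57, 3.14, 3.14, 3.14, 3.14, 3.14].

### API

Orientations are given as a rotation vector (axis times angle).
In Python, from bench import get_state, eyes, ticket gives the robot as it stands.
- The arm moves only by the tool carry_out, never from a script. Its argument "motion" is a list of rows, each a list of 2 entries, a list of its own where there are three numbers: the shift along the world's x, y, z in m, then the turn about the world's z in rad. A call has 1 to 20 rows; each row is the pose to reach, as a shift and turn from the pose commanded when the call began; what a row does not reach only later rows make up. A row lasts 1/10 s, in which the tool goes at most 50 mm and 8.59 degrees, less where a joint would pass 70% of its speed; a pose out of reach is approached as far as the arm can. A call with a gripper value outside its range is refused whole. "grip" is the gripper command: -1 is fully open, 1 is shut, values between are in proportion, set as the call begins (left out, the last holds). The fingers move at their own pace and stop on an object; "squeeze" is the grip in N (left out, the last holds). Time passes only in rows, so rows that repeat a pose let the fingers close. It gives the time, the measured TCP pose, the force and the opening at its end, in the units of the state.
- get_state(): the state, without advancing time (a new reading comes with each control period).
- eyes.get_image(name): name is "scene" or "top"; returns a dict with "pixels" (420x560x3 uint8, blue, green, red), "mtx" (3x3 intrinsics, pixels), "dist_coeffs" ([k1, k2, p1, p2, k3] as OpenCV has them; the pictures are not rectified), "extrinsics" (4x4, takes a point from camera to world coordinates). Camera axes: x right, y down, z forward; pixel columns grow to the right and rows downward; lengths in m; the calibration is good to about 2 mm. A picture is of the moment at which its call begins. There is no depth.
- ticket.close_job(): hands the job in, once; it reports no verdict.
The state is a dict: "time": time; "joint_positions": joint angles; "qd": joint speeds; "joint_torque": joint torques, N m; "position": TCP position; "tool_rot": TCP orientation; "ft_force": force on the tool from outside, world axes, zero at the start; "torque": the same for the moment, N m; "grip_width": opening from 0.0 (shut) to 1.0 (fully open).
Only numpy, scipy, OpenCV 4.12 (cv2) and the standard library are available. Lean on these libraries where they do the work, as an engineer would, in place of code of your own. Each camera call takes 0.05 s, during which the arm holds its last target. There are 200 camera calls.

### The job

Throw away the used dip tub that lies on the shelf of the waste unit, without picking it up or pinching it: push the self-closing flap open with one finger and hold it so while the other finger gently pushes the tub along the shelf, over the sill and into the bin. Do not use the tub to push the flap (its sauce would smear it), keep the flap held open until the tub has dropped, then take the hand away so that the flap shuts. Leave the sealed pot, the shaker, the squeeze bottle and the bowl where they stand.

Things in the scene. Friction and masses are not known exactly. Their poses are not given: they have to be found in the camera images.
- waste_unit: Stainless bench-top waste unit, fixed, 440 mm long (x), 360 wide (y), 196 high. Origin on the bench under the middle of the sill; +x goes from the shelf in through the flap, z up. Landing shelf: flat, 150 mm above the bench, from x = -200 mm to the sill at x = 0, open in front, 22 mm raised edges at y = +-178 mm. Behind the sill a drop to a pan floor 20 mm above the bench, 234 mm long, 264 wide.
- sill (a point): Middle of the sill, the rear edge of the shelf's top, 150 mm above the bench; axes as the unit's. From here the hood slopes up and away, 42 mm of rise over 110 mm, to the flap's hinge rod; behind that it is flat, 195 mm above the bench (rod top 196). The middle 256 mm of the slope is the flap; beyond y = +-132 mm the slope is fixed.
- flap (a joint): Opening of the flap in rad: 0 shut (held on its stop by a spring), 1.15 hanging nearly straight down, the limit. Shutting moment about 0.1 N m shut, 0.25 N m wide open: 1 N at the free edge to begin with, some 6 N at 38 mm from the rod when 0.7 rad open. It swings shut by itself in under half a second.
- dip_tub: Used dip tub: open-topped white plastic box with brown dried sauce, 45 mm (its x) by 60 mm (its y) by 26 mm high, about 30 g, standing upright on the shelf with its 60 mm side roughly along the sill (up to 0.4 rad off). Origin at the centre of its underside, z up.
- sealed_pot: Full round sauce pot with lid, 58 mm across, 35 mm high, standing on the shelf near one side edge. Origin at the centre of its underside. To be left alone.
- shaker: Glass shaker with steel cap, 42 mm across, 82 mm high, standing on the shelf near the other side edge. Origin at the centre of its underside. To be left alone.
- squeeze_bottle: Yellow squeeze bottle, 60 mm across, 170 mm high, standing on the bench beside the unit. Origin at the centre of its underside. To be left alone.
- steel_bowl: Steel bowl, 140 mm across, 60 mm high, standing on the bench on the other side. Origin at the centre of its underside. To be left alone.
- flap_edge (a point): Middle of the flap's free edge. The flap: steel sheet 256 mm wide, 3 thick, 110 from hinge side to free edge, hinged along its upper far edge on a rod 110 mm beyond and 41 mm above the sill. Shut, it slopes up from the sill at 0.36 rad. Pushed inwards (+x of the unit), its free edge swings down and back into the bin, to 75 mm below shelf level at most.

How it is judged:
By the outcome, as a careful person would: the job done as asked, in the order asked, and still so for the second after the job is handed in, with the robot touching nothing.
It also fails if it takes over 40 s, if anything falls off the work surface, if the arm or the gripper's body presses on something with over 40 N, if the wrist force passes 120 N, or if a joint passes its speed limit or range.

## Working session

There is one attempt and no reset: what is moved stays moved. The work goes in short steps, Python scripts to look and compute and a tool call to move; the robot and the scene stay as the last step left them, time stands still between calls to the robot, and variables do not carry over. Pictures are saved under pics/ and viewed, about 8 in all and at most 12, crops included, and the job is handed in when it is done.

Besides the shell and the picture viewer there is one more tool, called by a JSON object that holds its "api" and its "payload". carry_out: Moves the arm, as the interface text tells. Its arguments: {"type":"object","properties":{"motion":{"type":"array","items":{"type":"array"}},"grip":{"type":"number"},"squeeze":{"type":"number"}},"required":["motion"]}

```bash
ls; mkdir -p pics; python3 - <<'E'
from bench import get_state, eyes
import cv2,numpy as np
s=get_state(); print({k:np.round(v,3) for k,v in s.items()})
for n in("scene","top"):
    d=eyes.get_image(n); cv2.imwrite(f"pics/{n}0.png",d["pixels"]); np.savez(f"pics/{n}0.npz",**d)
    print(n,np.round(d["mtx"],1).tolist(),np.round(d["dist_coeffs"],4),np.round(d["extrinsics"],3).tolist())
E
```

```text
pics
{'time': np.float64(0.0), 'joint_positions': array([ 1.192,  0.322, -0.07 ,  1.452,  0.023,  1.371, -0.057]), 'qd': array([-0.001,  0.   , -0.002,  0.001, -0.   , -0.   , -0.002]), 'joint_torque': array([ 0.0000e+00, -4.9129e+01, -4.0400e-01, -3.1252e+01, -6.4000e-02,
        4.4000e-02,  0.0000e+00]), 'position': array([ 0.249, -0.6  ,  0.221]), 'tool_rot': array([-2.611,  1.745,  0.003]), 'ft_force': array([-0.398, -0.051, -0.713]), 'torque': array([ 0.023, -0.019, -0.001]), 'grip_width': np.float64(1.001)}
scene [[420.0, 0.0, 283.3], [0.0, 420.0, 210.8], [0.0, 0.0, 1.0]] [-0.1054  0.      0.      0.      0.    ] [[0.183, 0.643, -0.744, 1.494], [0.983, -0.13, 0.129, -0.197], [-0.014, -0.755, -0.656, 0.954], [0.0, 0.0, 0.0, 1.0]]
top [[385.4, 0.0, 279.3], [0.0, 385.4, 208.8], [0.0, 0.0, 1.0]] [0.0006 0.     0.     0.     0.    ] [[-0.009, -0.99, 0.143, 0.417], [-1.0, 0.008, -0.007, -0.023], [0.005, -0.143, -0.99, 1.325], [0.0, 0.0, 0.0, 1.0]]
```

View pics/scene0.png

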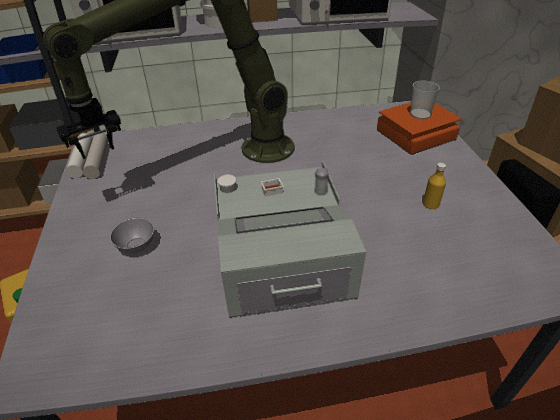

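View pics/top0.png

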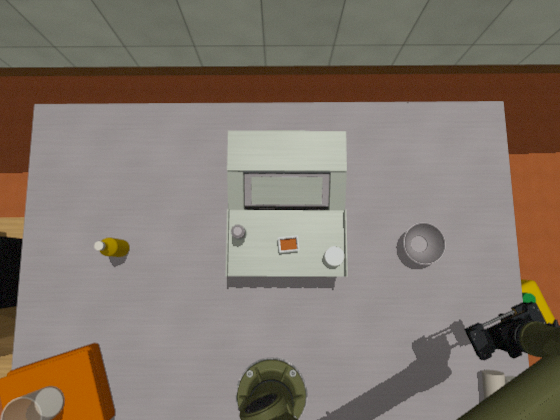

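The scene view shows the unit with its shelf facing the robot: pot near (228,183), tub (272,187), shaker (321,180). In the top view the sill is near row 210, the tub near (288,244), the shaker (238,232) and the pot (334,257). I'll zoom in on the top view to measure.

```bash
cat > h.py <<'E'
import numpy as np,cv2
def ray(d,uv,z):
    "world point on plane z for pixels uv"
    p=cv2.undistortPoints(np.float64(uv).reshape(-1,1,2),d["mtx"],d["dist_coeffs"]).reshape(-1,2)
    E=d["extrinsics"]; v=np.c_[p,np.ones(len(p))]@E[:3,:3].T; o=E[:3,3]
    return o+v*((z-o[2])/v[:,2])[:,None]
def proj(d,P):
    E=np.linalg.inv(d["extrinsics"]); r,_=cv2.Rodrigues(E[:3,:3])
    return cv2.projectPoints(np.float64(P).reshape(-1,1,3),r,E[:3,3],d["mtx"],d["dist_coeffs"])[0].reshape(-1,2)
E
python3 - <<'E'
import cv2,numpy as np
a=cv2.imread("pics/top0.png")[125:295,220:355]; cv2.imwrite("pics/topc.png",cv2.resize(a,None,fx=3.5,fy=3.5,interpolation=cv2.INTER_CUBIC))
a=cv2.imread("pics/scene0.png")[155:320,205:370]; cv2.imwrite("pics/scc.png",cv2.resize(a,None,fx=3.6,fy=3.6,interpolation=cv2.INTER_CUBIC))
E
```

```text
(no output)
```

View pics/topc.png

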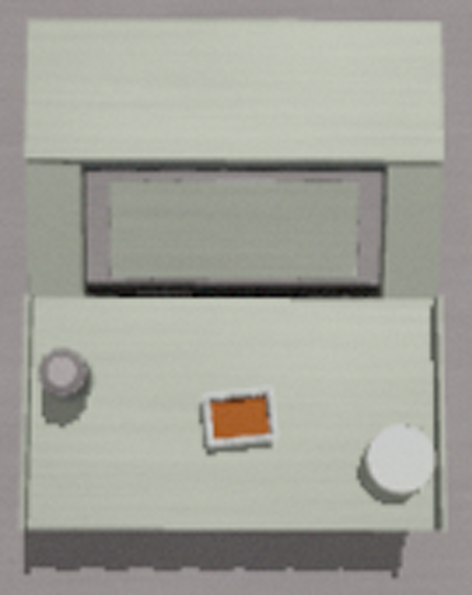

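View pics/scc.png

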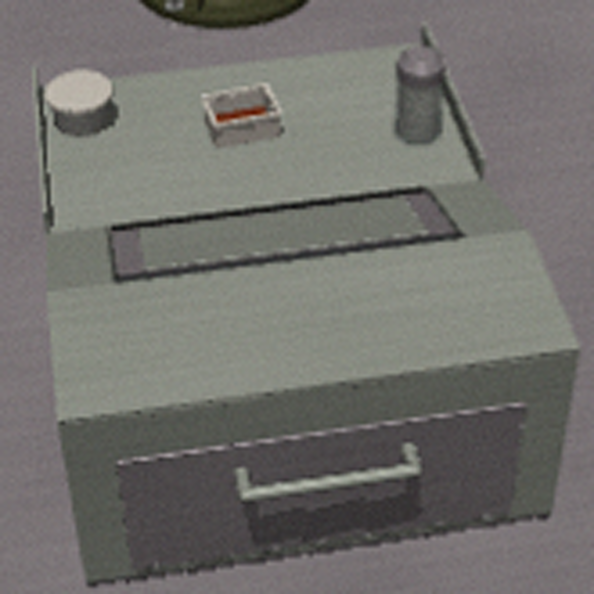

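Crop of the top view: shelf corners at (25,530), (441,530), sill line at row 296, tub rim corners about (203,395), (271,388), (275,442), (208,449). I'll convert these with the calibration.

```bash
python3 - <<'E'
from h import *
d=dict(np.load("pics/top0.npz")); s=dict(np.load("pics/scene0.npz"))
f=lambda l:np.array(l)/3.5+[220-.36,125-.36]
g=lambda l:np.array(l)/3.6+[205-.36,155-.36]
P=lambda n,x:print(n,np.round(x[:,:2],4).tolist())
P("shelf front L,R",ray(d,f([(25,530),(441,530)]),.15))
P("sill L,R",ray(d,f([(27,296),(438,296)]),.15))
P("hood front L,R",ray(d,f([(24,161),(444,161)]),.195))
P("hood back L,R",ray(d,f([(27,18),(441,20)]),.195))
t=ray(d,f([(203,395),(271,388),(275,442),(208,449)]),.176);P("tub top",t);print(t.mean(0))
e=np.roll(t,-1,0)-t;print(np.linalg.norm(e[:,:2],axis=1),np.arctan2(e[:,1],e[:,0]))
P("pot top",ray(d,f([(400,458)]),.185)); P("shaker",ray(d,f([(63,372)]),.232))
print("scene:")
P("sill L R",ray(s,g([(480,177),(50,231)]),.15))
P("hood back R,L",ray(s,g([(62,421),(577,348)]),.195))
t=ray(s,g([(203,94),(271,84),(284,111),(216,123)]),.176);P("tub top",t);print(t.mean(0))
P("pot top",ray(s,g([(80,92)]),.185)); P("shaker",ray(s,g([(420,60)]),.232))
E
```

```text
shelf front L,R [[0.3844, 0.1287], [0.3811, -0.2284]]
sill L,R [[0.5872, 0.1291], [0.5842, -0.2326]]
hood front L,R [[0.6977, 0.127], [0.6949, -0.2336]]
hood back L,R [[0.8254, 0.1257], [0.821, -0.2353]]
tub top [[0.497, -0.0249], [0.5025, -0.0829], [0.4567, -0.0856], [0.4513, -0.0287]]
[ 0.47685408 -0.05551286  0.176     ]
[0.0582466  0.04587163 0.05707171 0.04588576] [-1.47694382 -3.08331918  1.66536523  0.08389678]
pot top [[0.4421, -0.1898]]
shaker [[0.5127, 0.0886]]
scene:
sill L R [[0.5834, 0.1265], [0.58, -0.2272]]
hood back R,L [[0.8209, -0.2307], [0.8241, 0.1231]]
tub top [[0.4594, -0.0852], [0.457, -0.0256], [0.4968, -0.0216], [0.5016, -0.0803]]
[ 0.47872057 -0.05314639  0.176     ]
pot top [[0.4473, -0.1888]]
shaker [[0.5236, 0.0871]]
```

Both cameras agree. The sill middle is about (0.584, -0.052) with unit yaw about -0.01. The tub is about (0.478, -0.054) with yaw about 0.075, and it measures 58×46 mm, which fits the given size.

The plan is to point the jaws along the unit's x with the hand straddling the tub. The front finger's back opens the flap while the rear finger pushes the tub.

{"api": "carry_out", "payload": {"motion": [[[0,0,0.05],0],[[0,0,0.1],0],[[0,0,0.14],0],[[0.2,0.25,0.14],0.15],[[0.2,0.25,0.14],0.3],[[0.2,0.25,0.14],0.45],[[0.2,0.25,0.14],0.6],[[0.2,0.25,0.14],0.7],[[0.2,0.25,0.14],0.7],[[0.2,0.25,0.14],0.7],[[0.229,0.547,0.14],0.85],[[0.229,0.547,0.14],1.0],[[0.229,0.547,0.14],1.15],[[0.229,0.547,0.14],1.25],[[0.229,0.547,0.14],1.25],[[0.229,0.547,0.14],1.25],[[0.229,0.547,0.14],1.25],[[0.229,0.547,0.14],1.25],[[0.229,0.547,0.14],1.25]], "grip": -1}}

```text
time: 2.0
position: [0.4775, -0.0551, 0.3622]
tool_rot: [3.139, 0.11, -0.001]
ft_force: [-0.1, -0.2, 0.5]
grip_width: 0.999
```

{"api": "carry_out", "payload": {"motion": [[[0,0,-0.05],0],[[0,0,-0.1],0],[[0,0,-0.14],0],[[0,0,-0.165],0],[[0,0,-0.165],0]]}}

```text
time: 2.5
position: [0.4747, -0.0552, 0.1936]
tool_rot: [-3.137, -0.108, 0.012]
ft_force: [-0.4, -0.0, -0.1]
grip_width: 1.0
```

```bash
python3 - <<'E'
from bench import get_state, eyes
import cv2,numpy as np
print(np.round(get_state()["position"],4))
a=[]
for n,(y,x) in dict(scene=(100,190),top=(125,200)).items():
    d=eyes.get_image(n); np.savez(f"pics/{n}1.npz",**d)
    a.append(cv2.resize(d["pixels"][y:y+190,x:x+170],None,fx=2.3,fy=2.3,interpolation=cv2.INTER_CUBIC))
cv2.imwrite("pics/p1.png",np.hstack(a))
E
```

```text
[ 0.4747 -0.0552  0.1936]
```

View pics/p1.png

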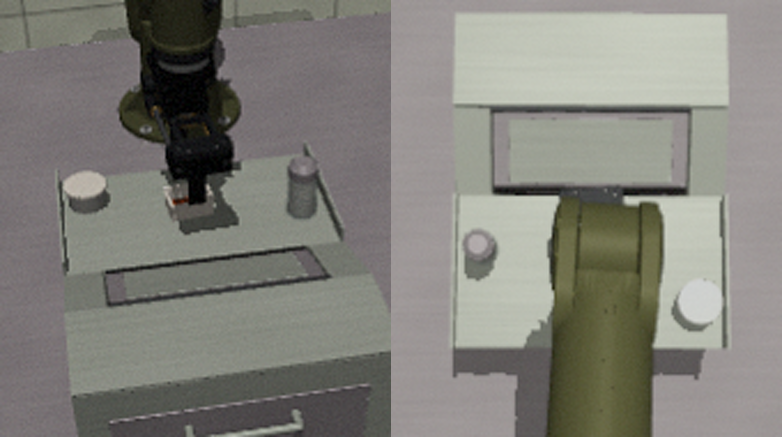

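The left crop shows the front finger just ahead of the tub at about (197,190), with tub, pot and shaker undisturbed. In the right crop the arm hides the tub. I'll check by projection that the finger is where I expect it.

```bash
python3 - <<'E'
from h import *
from bench import get_state
s=dict(np.load("pics/scene1.npz")); p=get_state()["position"]; print(np.round(p,4))
f=lambda P:print(np.round((proj(s,P)-[190,100])*2.3))
f([p+[.0585,-.005,0],p+[.0585,.0135,0],p+[-.0585,-.004,0]])   # front finger tip outer corners; rear
f([[.5,-.025,.15],[.5,-.083,.15],[.478,-.054,.176]])
E
```

```text
[ 0.4779 -0.0548  0.198 ]
[[191. 205.]
 [205. 203.]
 [178. 153.]]
[[213. 214.]
 [170. 219.]
 [189. 191.]]
```

{"api": "carry_out", "payload": {"motion": [[[0,0,0],0]]}}

```text
time: 2.7
position: [0.4791, -0.0543, 0.1995]
tool_rot: [3.139, 0.111, 0.005]
ft_force: [0.7, -0.1, 0.0]
grip_width: 1.0
```

The projection matches the picture. Next I lower gently to 6 mm above the shelf.

{"api": "carry_out", "payload": {"motion": [[[0,0,-0.01],0],[[0,0,-0.02],0],[[0,0,-0.028],0],[[0,0,-0.034],0],[[0,0,-0.038],0],[[0,0,-0.041],0],[[0,0,-0.042],0],[[0,0,-0.042],0],[[0,0,-0.042],0]]}}

```text
time: 3.6
position: [0.478, -0.0535, 0.1558]
tool_rot: [3.139, 0.113, 0.001]
ft_force: [-0.1, -0.4, -0.7]
grip_width: 0.999
```

{"api": "carry_out", "payload": {"motion": [[[0.004,0,0],0],[[0.008,0,0],0],[[0.012,0,0],0],[[0.016,0,0],0],[[0.02,0,0],0],[[0.024,0,0],0],[[0.028,0,0],0],[[0.032,0,0],0],[[0.037,0,0],0],[[0.042,0,0],0],[[0.047,0,0],0],[[0.052,0,0],0],[[0.057,0,0],0],[[0.062,0,0],0],[[0.067,0,0],0],[[0.072,0,0],0],[[0.077,0,0],0],[[0.082,0,0],0],[[0.085,0,0],0],[[0.085,0,0],0]]}}

```text
time: 5.6
position: [0.5633, -0.0534, 0.1556]
tool_rot: [-3.139, -0.113, -0.001]
ft_force: [-0.6, -0.9, 0.2]
grip_width: 1.002
```

```bash
python3 - <<'E'
from bench import get_state, eyes
import cv2,numpy as np
s=get_state();print(np.round(s["position"],4),np.round(s["ft_force"],2))
d=eyes.get_image("scene"); np.savez("pics/scene2.npz",**d)
cv2.imwrite("pics/p2.png",cv2.resize(d["pixels"][120:260,200:370],None,fx=4,fy=4,interpolation=cv2.INTER_CUBIC))
E
```

```text
[ 0.5633 -0.0534  0.1556] [-0.64 -0.89  0.17]
```

View pics/p2.png

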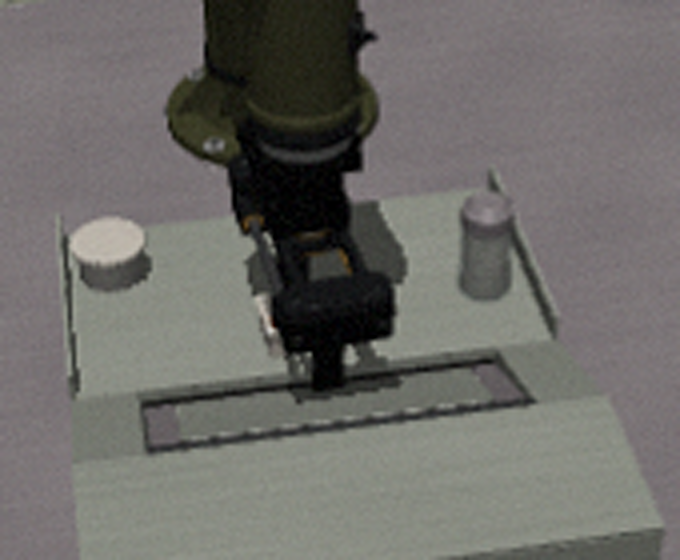

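The front finger tip is at (328,385), at the flap's lower edge. The tub's -y side shows white at (270,320) under the hand, and the pot and shaker are unmoved. I'll compare this with the projection.

```bash
python3 - <<'E'
from h import *
s=dict(np.load("pics/scene2.npz"))
f=lambda n,P:print(n,np.round((proj(s,P)-[200,120])*4).tolist())
f("tub -y side: rear top, front top, front bottom",[[.52,-.086,.176],[.565,-.083,.176],[.565,-.083,.15]])
f("front finger tip, -y,+y",[[.6215,-.059,.156],[.6215,-.040,.156]])
f("sill y=-.18,.0765",[[.584+.001,-.18,.15],[.585,.0765,.15]])
E
```

```text
tub -y side: rear top, front top, front bottom [[255.0, 291.0], [268.0, 329.0], [269.0, 356.0]]
front finger tip, -y,+y [[315.0, 396.0], [341.0, 393.0]]
sill y=-.18,.0765 [[140.0, 391.0], [487.0, 345.0]]
```

It matches: the tub trails about 57 mm behind the finger's flap face, and the flap has begun to open. Now the decisive push.

{"api": "carry_out", "payload": {"motion": [[[0.005,0,0],0],[[0.01,0,0],0],[[0.015,0,0],0],[[0.02,0,0],0],[[0.025,0,0],0],[[0.031,0,0],0],[[0.039,0,0],0],[[0.047,0,0],0],[[0.053,0,0],0],[[0.057,0,0],0],[[0.057,0,0],0],[[0.057,0,0],0],[[0.057,0,0],0]]}}

```text
time: 6.95
position: [0.6191, -0.0535, 0.155]
tool_rot: [-3.139, -0.113, 0.003]
ft_force: [-6.2, 0.2, -0.4]
grip_width: 0.997
```

```bash
python3 - <<'E'
from bench import get_state, eyes
import cv2,numpy as np
s=get_state();print(np.round(s["position"],4),np.round(s["ft_force"],2))
d=eyes.get_image("scene"); t=eyes.get_image("top")
a=[cv2.resize(x[y:y+150,c:c+100],None,fx=3.9,fy=3.9,interpolation=cv2.INTER_CUBIC) for x,y,c in((d["pixels"],130,230),(t["pixels"],150,240))]
cv2.imwrite("pics/p3.png",np.clip(np.hstack(a)*1.6,0,255).astype("uint8"))
E
```

```text
[ 0.6191 -0.0535  0.155 ] [-6.18  0.21 -0.4 ]
```

View pics/p3.png

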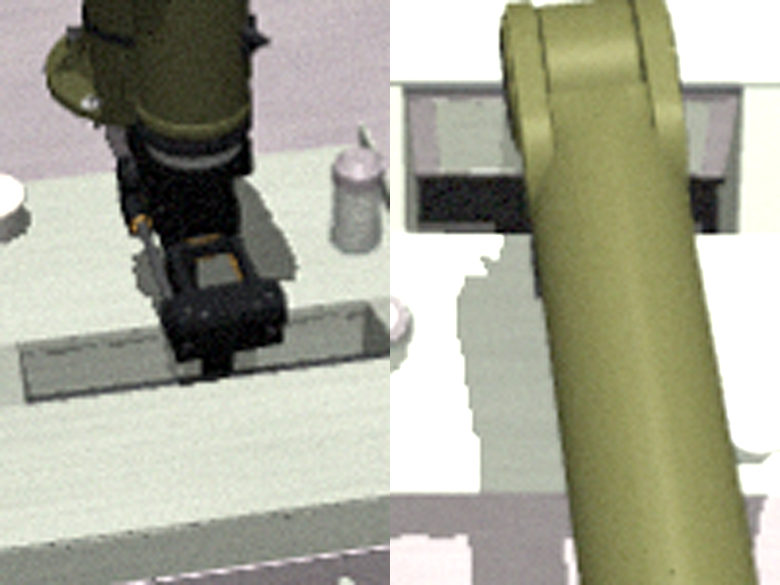

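The flap is wide open in both views, and no tub is visible beside the hand. The top view's bin mouth is partly hidden by the arm. I'll check whether a tub still on the sill would show here.

```bash
python3 - <<'E'
from h import *
s=dict(np.load("pics/scene2.npz"))
f=lambda n,P:print(n,np.round((proj(s,P)-[230,130])*3.9).tolist())
f("tub -y side if on sill: rear top, front top, front bot, rear bot",[[.576,-.084,.176],[.62,-.084,.176],[.62,-.084,.15],[.576,-.084,.15]])
f("+y side",[[.576,-.024,.176],[.62,-.024,.176]])
f("front finger tip",[[.6776,-.049,.155]])
E
```

```text
tub -y side if on sill: rear top, front top, front bot, rear bot [[145.0, 291.0], [155.0, 330.0], [156.0, 356.0], [147.0, 318.0]]
+y side [[225.0, 281.0], [237.0, 319.0]]
front finger tip [[218.0, 399.0]]
```

```bash
python3 - <<'E'
from bench import eyes
import cv2,numpy as np
d=eyes.get_image("scene"); t=eyes.get_image("top")
a=[cv2.resize(x[y:y+60,c:c+50],None,fx=8,fy=8,interpolation=cv2.INTER_CUBIC) for x,y,c in((d["pixels"],185,250),(t["pixels"],165,340-85))]
a[1]=np.clip(a[1]*1.0,0,255).astype("uint8")
cv2.imwrite("pics/p4.png",np.hstack(a))
E
```

```text
(no output)
```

View pics/p4.png

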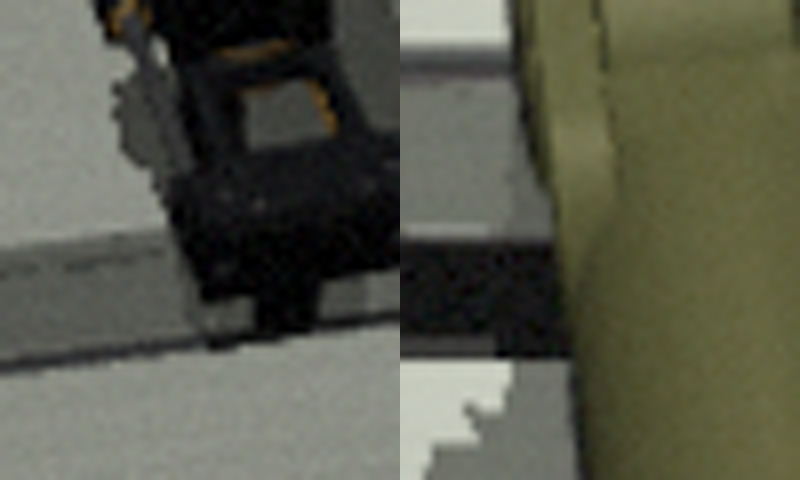

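The place where the tub's side would show (crop about (136–160,160–288)) is bare shelf, and the sill line and the mouth below it are clear, so the tub has dropped. I'll take the hand straight back, lift, and move aside.

{"api": "carry_out", "payload": {"motion": [[[-0.006,0,0],0],[[-0.014,0,0],0],[[-0.022,0,0],0],[[-0.03,0,0],0],[[-0.038,0,0],0],[[-0.046,0,0],0],[[-0.056,0,0],0],[[-0.066,0,0],0],[[-0.076,0,0],0],[[-0.086,0,0],0],[[-0.096,0,0],0],[[-0.1,0,0],0],[[-0.1,0,0.02],0],[[-0.1,0,0.05],0],[[-0.1,0,0.09],0],[[-0.1,0,0.13],0],[[-0.1,0,0.17],0],[[-0.1,0,0.2],0],[[-0.1,0,0.2],0]]}}

```text
time: 9.05
position: [0.5217, -0.0533, 0.3603]
tool_rot: [3.138, 0.113, 0.013]
ft_force: [-0.3, -0.9, -0.1]
grip_width: 1.003
```

{"api": "carry_out", "payload": {"motion": [[[-0.02,-0.05,0],0],[[-0.03,-0.1,0],-0.1],[[-0.04,-0.15,0],-0.2],[[-0.05,-0.2,0],-0.3],[[-0.06,-0.25,0],-0.4],[[-0.08,-0.3,0],-0.5],[[-0.1,-0.34,0],-0.6],[[-0.12,-0.38,0],-0.7],[[-0.14,-0.42,0],-0.8],[[-0.14,-0.42,0],-0.8],[[-0.14,-0.42,0],-0.8],[[-0.14,-0.42,0],-0.8]]}}

```text
time: 10.25
position: [0.3809, -0.472, 0.355]
tool_rot: [-2.936, 1.114, 0.0]
ft_force: [0.3, -0.1, 0.5]
grip_width: 1.002
```

```bash
python3 - <<'E'
from bench import get_state, eyes
import cv2,numpy as np
s=get_state();print(s["time"],np.round(s["position"],4),np.round(s["ft_force"],2))
d=eyes.get_image("scene")["pixels"]; t=eyes.get_image("top")["pixels"]
a=[cv2.resize(x[y:y+170,c:c+150],None,fx=2.6,fy=2.6,interpolation=cv2.INTER_CUBIC) for x,y,c in((d,150,210),(t,125,215))]
cv2.imwrite("pics/p5.png",np.hstack(a))
o=np.load("pics/top0.npz")["pixels"];c=cv2.absdiff(o,t).max(2)>40
n,_,st,ce=cv2.connectedComponentsWithStats(c.astype("uint8"));print([(x[:5].tolist()) for x in st[1:] if x[4]>12])
E
```

```text
10.25 [ 0.3809 -0.472   0.355 ] [ 0.28 -0.09  0.54]
[[280, 237, 18, 13, 193], [297, 237, 263, 183, 21922], [277, 240, 21, 15, 48], [522, 305, 6, 8, 30], [493, 347, 67, 73, 2507]]
```

View pics/p5.png

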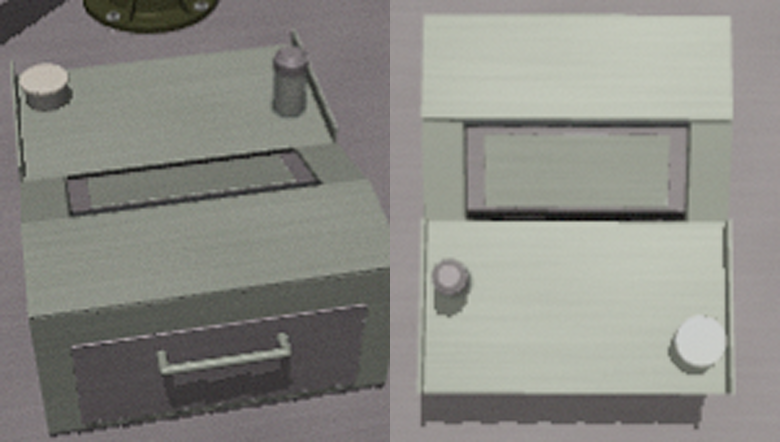

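The shelf is clear of the tub. The flap looks the same as at the start, at about (577,170) in the right crop, with no difference found there. The pot (698,342) and shaker (450,277) are where they were. Handing in.

```bash
python3 -c "
from bench import ticket; print(ticket.close_job())"
```

```text
the job is handed in; nothing more can be done
None
```

The tub is in the bin and the flap has shut. I straddled the tub with the open gripper: the front finger pushed the flap open and held it while the rear finger pushed the tub over the sill. The gripper stayed fully open, so nothing was pinched.

- **Before letting go:** with the flap held open (about 6 N on the wrist), the camera views showed nothing on the shelf, at the sill or in the visible part of the mouth. The arm hid part of the mouth. I then drew the hand back, lifted it and moved it aside.
- **Final pictures:** the shelf is empty of the tub, and the flap looks exactly as at the start. The pot and shaker had not moved. Comparing with the first top view, the only changes were the missing tub and a large area around the arm and its shadow.
- **Not confirmed:**
  - I did not see the tub on the pan floor, because the shut flap hides it.
  - I did not check the bowl separately. It lies within the area the arm changed in the comparison, but the hand stayed well above it.
- **Time and force:** it was done by about 10.3 s, and the highest wrist force reported was about 6 N, read only at the end of each move. No check failed.

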